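Hold the long column level for connecting

TASK

I am about to fit this HPLC column and need both hands for the capillaries. Draw the longest column straight up out of the stand, turn it level with the end that was on top pointing to the left (towards the instrument stack) and the column parallel to the front edge of the bench, and hold its middle over the dish of fittings, about 20 cm above the bench. Finish while holding it there, motionless and touching nothing but your fingers; leave the stand with the short columns, the dish and the flask where they are.

Things in the scene. Friction and masses are not known exactly. Their poses are not given: they have to be found in the camera images.
- long_column: the longest column: steel, rod-like, 190 mm long over its red plugs, about 140 g. Tube 130 mm long, 8 mm along its x, 9 mm along its z; at each end a fitting 16 mm across, 22 mm long, and a 10 mm plug. Its y axis runs along the column, up at the start; its x then points along the stand's x. Origin: mid length, 8 mm beside the axis (use column_mid)
- column_mid (a point): point on the long column's axis at mid length (its centre of mass), axes as long_column; at the start 100 mm above the bench; the bare tube reaches from 65 mm below to 65 mm above it
- column_top (a point): tip of the plug at the end of the long column that is on top at the start, 95 mm from column_mid along +y
- column_foot (a point): foot face of the lower end fitting, 85 mm below column_mid at the start, 15 mm above the bench (the plug below it sits in a recess of the floor)
- column_stand: loose grey block 62 x 196 x 72 mm (1.3 kg) on rubber feet, with a row of four square pockets 20 mm wide, 46 mm apart along its y, 57 mm deep (floor 15 mm, rim 72 mm above the bench). Origin: centre of its underside, on the bench; z up. Three pockets hold the columns in changing order, one is empty. The long column has 2 mm of play on each side
- short_column_1: short upright column in the stand, 98 mm long without plugs, 15 mm fittings, its top plug 122 mm above the bench; origin: level with the foot face of its lower fitting, 8 mm beside its axis towards the stand's +y; z up
- short_column_2: shorter upright column in the stand, 80 mm long without plugs, its top plug 104 mm above the bench; origin: level with the foot face of its lower fitting, 8 mm beside its axis towards the stand's +y; z up
- fittings_dish: round open glass dish with small capillary fittings in it, 60 mm across, 14 mm high; origin: centre of its underside, on the bench; its y axis points to the left (world +y), parallel to the front edge of the bench
- volumetric_flask: bystander: stoppered 50 ml volumetric flask, 53 mm across, 141 mm high; origin: centre of its underside
There are look-alikes about, which are no part of the job. What is shaped like the long_column but orange is not meant.

How it is judged:
On the way:
1. the long column is drawn up clear of the stand while still upright (within about 20 degrees) (z of column_foot in the frame of column_stand above 0.076 m and angle between long_column's own y axis and vertical below 0.35 rad and contact force between long_column and the fingers above 1 N), for 0.1 s.
At the end, for the whole second after the job is handed in: The long column is held still in the fingers, carried by nothing else: middle within 40 mm (from above) of the dish centre, 14 to 26 cm above the bench, level within 8 degrees, parallel to the bench's front edge within 15 degrees, the end that was on top pointing left (horizontal distance between column_mid and fittings_dish below 0.04 m and height (world z) of column_mid between 0.14 and 0.26 m and angle between long_column's own y axis and vertical between 1.42 and 1.72 rad and angle between the y axis of long_column and the y axis of fittings_dish, either way round below 0.26 rad and y of column_top in the frame of fittings_dish above 0.04 m and contact force between long_column and the fingers above 1 N and contact force between long_column and column_stand below 0.1 N and contact force between long_column and fittings_dish below 0.1 N and contact force between long_column and short_column_1 below 0.1 N and contact force between long_column and short_column_2 below 0.1 N and contact force between long_column and volumetric_flask below 0.1 N and distance of each of column_stand, fittings_dish, volumetric_flask from where it was at the start of the episode below 0.02 m and angle between column_stand's own z axis and vertical below 0.12 rad and distance of each of short_column_1, short_column_2 from where it was at the start of the episode below 0.025 m and linear speed of long_column below 0.03 m/s and angular speed of long_column below 0.3 rad/s); the arm keeps its last pose, push and grip.
It fails at once if the stand is shifted by more than 20 mm or tipped (distance of column_stand from where it was at the start of the episode above 0.02 m or angle between column_stand's own z axis and vertical above 0.12 rad).
It fails at once if a short column is displaced or pulled out (distance of any of short_column_1, short_column_2 from where it was at the start of the episode above 0.025 m).
It fails at once if the dish of fittings is pushed away (distance of fittings_dish from where it was at the start of the episode above 0.02 m).
It fails at once if the flask is disturbed (distance of volumetric_flask from where it was at the start of the episode above 0.02 m or angle between volumetric_flask's own z axis and vertical above 0.3 rad).
It also fails if it takes over 42 s, if anything falls off the work surface, if the arm or the gripper's body presses on something with over 40 N, if the wrist force passes 120 N, or if a joint passes its speed limit or range.

ROBOT

A 6-joint arm with a two-finger parallel gripper is mounted at the origin on a cart in front of the work surface, level with it; the furniture and walls round the work are solid. World frame = base frame: x ahead of the robot, y to its left, z up, the work surface at z = 0. Lengths are in m, angles in rad, forces in N, time in s.
With the tool pointing down it reaches from about 0.35 to 0.775 m from the base axis. Payload 5.5 kg.
Tool frame: the origin (TCP) lies at the very end of the fingers, on their centre line; the grasp point (between the pads) lies env.hold_point_z behind it (env.hold_point_z is the distance from the TCP to the grasp point, in m); z points along the fingers, y is the line along which they close (so a half turn about z gives the same grasp; the last joint's range is limited). The gripper opens to 85 mm and grips with 20 to 120 N. Pads are 22 mm wide; open, the fingers measure 114 mm over their backs; the gripper's body (76 mm by 85 mm) begins 54 mm behind the grasp point. The pads swing forward as they close: fully open they stand 13 mm farther back than shut.
Start: joints at [1.083, 0.313, 0.046, 1.304, 0, 1.431], TCP at [0.196, 0.541, 0.231] pointing down, gripper open.
Joint ranges: [-2.76, 2.76], [-0.86, 1.69], [-1.03, 1.26], [-2.2, 2.34], [-1.47, 1.5], [-3.14, 3.14]. Speed limits (rad/s): [2.57, 2.57, 3.14, 3.14, 3.14, 3.14].

INTERFACE

Orientations are given as a unit quaternion [w, x, y, z].
In Python, from workcell import env gives the robot as it stands.
- The arm moves only by the tool carry_out, never from a script. Its argument "steps" is a list of rows, each a list of 3 entries, a list of its own where there are three numbers: the turn, a rotation vector about the tool's x, y, z in degrees, then the shift along the tool's x, y, z in cm, then the closure in counts, from 0 (fully open) to 255 (shut). A call has exactly 8 rows; each row is the pose to reach, as a shift and turn from the pose commanded when the call began, along the tool's axes at that moment; what a row does not reach only later rows make up. A row lasts 1/8 s, in which the tool goes at most 62.5 mm and 10.7 degrees, less where a joint would pass 70% of its speed; a pose out of reach is approached as far as the arm can. A call with a gripper value outside its range is refused whole. The fingers move at their own pace and stop on an object; "force" is the grip in N (left out, the last holds). Time passes only in rows, so rows that repeat a pose let the fingers close, or fill a call up. It gives the time, the measured TCP pose, the force, the opening and the grip force at its end, in the units of the state.
- env.get_state(): the state, without advancing time (a new reading comes with each control period).
- env.read_camera(name): name is "scene" or "top" or "wrist"; returns (picture, depth): 480x640x3 uint8, red, green, blue; 480x640 float32, m along the optical axis (not along the pixel's ray), 0 where there is no reading.
- env.get_calibration(name): a dict with "fx", "fy", "cx", "cy" (pixels), "origin" and "orientation" of the camera in the world. Camera axes: x right, y up, looking along -z (the intrinsics and any distortion apply to the point x, -y, -z); pixel columns grow to the right and rows downward; lengths in m; the calibration is good to about 2 mm. A picture is of the moment at which its call begins: read the wrist's pose just before it. get_calibration takes no time and is no camera call; for the wrist camera it gives the pose at the moment of the call.
- env.hand_in(): hands the job in; it is judged then, once.
The state is a dict: "clock": time; "joint_pos": joint angles; "qvel": joint speeds; "tau": joint torques, N m; "tcp_pos": TCP position; "orientation": TCP orientation; "wrist_force": force on the tool from outside, world axes, zero at the start; "ft_torque": the same for the moment, N m; "finger_gap": finger opening in m; "grip_force": force on a finger pad.
Only numpy, scipy, OpenCV 4.12 (cv2) and the standard library are available. Lean on these libraries where they do the work, as an engineer would, in place of code of your own. Each camera call takes 0.05 s, during which the arm holds its last target. There are 200 camera calls.

## Working session

There is one attempt and no reset: what is moved stays moved. The work goes in short steps, Python scripts to look and compute and a tool call to move; the robot and the scene stay as the last step left them, time stands still between calls to the robot, and variables do not carry over. Pictures are saved under pics/ and viewed, at most 10 in all, crops included, and the job is handed in when it is done.

Besides the shell and the picture viewer there is one more tool, called after "Call:" as name(argument=value, ...) on one line, values as JSON. carry_out: Moves the arm, as the interface text tells. Its arguments: {"type":"object","properties":{"steps":{"type":"array","items":{"type":"array"}},"force":{"type":"number"}},"required":["steps"]}

```bash
ls; mkdir -p pics; python3 - <<'E'
from workcell import env
import cv2,numpy as np
print(env.get_state(),env.hold_point_z)
for n in("top","scene"):
    p,d=env.read_camera(n);print(n,env.get_calibration(n));cv2.imwrite(f"pics/{n}0.png",p[:,:,::-1]);np.savez(f"pics/{n}0.npz",p=p,d=d)
E
```

```text
pics
{'clock': 0.0, 'joint_pos': array([ 1.08340477e+00,  3.14030478e-01,  4.49821028e-02,  1.30362506e+00,
       -1.38993672e-05,  1.43118103e+00]), 'qvel': array([-0.00205313, -0.00168851, -0.00093637, -0.00014633,  0.00018559,
        0.00078063]), 'tau': array([ 2.95657883e-04, -4.80623746e+01,  2.98536873e+01,  1.93281274e-02,
       -1.47276805e-04,  4.16292067e-08]), 'tcp_pos': array([0.19573947, 0.54010377, 0.23039306]), 'orientation': array([-2.82833353e-04,  1.73013059e-01,  9.84919083e-01, -8.94953126e-04]), 'wrist_force': array([ 0.48118915, -0.90884924, -0.65844601]), 'ft_torque': array([ 0.05205939, -0.02144232,  0.01787891]), 'grip_force': 0.0, 'finger_gap': 0.08542527711634738} 0.0187
top {'fx': 543.249042243036, 'fy': 543.249042243036, 'cx': 323.07653603491826, 'cy': 234.075459342324, 'origin': array([ 0.4661681 , -0.16939292,  1.09533128]), 'orientation': array([-0.69791809, -0.03376631,  0.02587789,  0.71491294])}
scene {'fx': 544.561120310603, 'fy': 544.561120310603, 'cx': 324.79151145738933, 'cy': 241.01585151284837, 'origin': array([0.01157741, 0.48843617, 0.54599508]), 'orientation': array([-0.30187859, -0.17610826,  0.50545535,  0.78890436])}
```

View pics/top0.png

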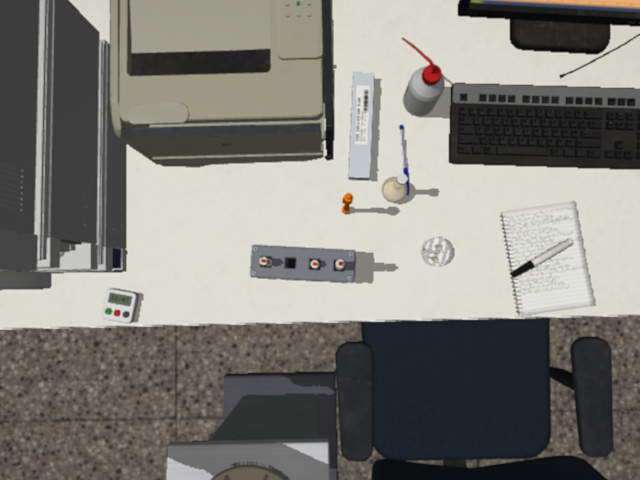

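View pics/scene0.png

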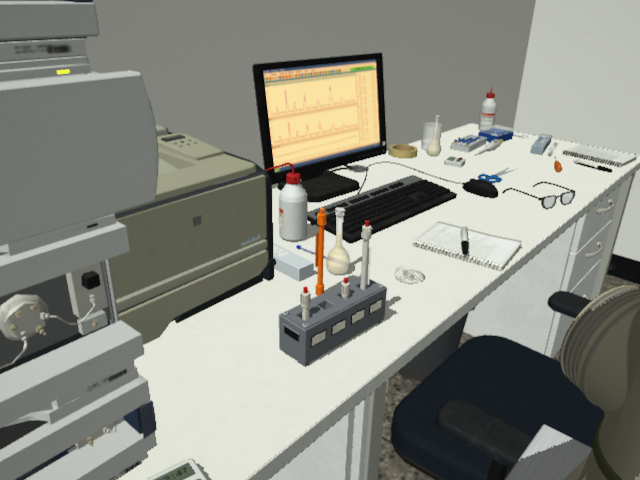

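```bash
cat > h.py <<'E'
import numpy as np,cv2
from scipy.spatial.transform import Rotation as R
from workcell import env
def Rq(q): return R.from_quat([q[1],q[2],q[3],q[0]])
def ray(c,u,v):
    d=np.stack([(np.asarray(u,float)-c['cx'])/c['fx'],-(np.asarray(v,float)-c['cy'])/c['fy'],-np.ones_like(np.asarray(u,float))],-1)
    return Rq(c['orientation']).apply(d.reshape(-1,3)).reshape(d.shape)
def plane(c,u,v,z):
    d=ray(c,u,v); return c['origin']+d*((z-c['origin'][2])/d[...,2])[...,None]
def cloud(c,d):
    v,u=np.mgrid[:480,:640]; return c['origin']+ray(c,u,v)*d[...,None]
def proj(c,P):
    q=Rq(c['orientation']).inv().apply(np.atleast_2d(P)-c['origin']); return np.stack([c['cx']-c['fx']*q[:,0]/q[:,2],c['cy']+c['fy']*q[:,1]/q[:,2]],-1)
E
python3 - <<'E'
from h import *
D=np.load('pics/top0.npz');p,d=D['p'],D['d'];c=env.get_calibration('top');P=cloud(c,d)
hsv=cv2.cvtColor(p,cv2.COLOR_RGB2HSV)
# stand by height near rim
reg=np.zeros((480,640),bool);reg[230:300,235:375]=1
m=reg&(abs(P[...,2]-.072)<.008)
(cx,cy),(w,h),a=cv2.minAreaRect(np.argwhere(m)[:,::-1].astype(np.float32));print('stand rect',cx,cy,w,h,a)
box=cv2.boxPoints(((cx,cy),(w,h),a));B=plane(c,box[:,0],box[:,1],.072);print(B.round(4),B.mean(0).round(4))
print('sides',np.linalg.norm(np.diff(B,axis=0),axis=1))
red=reg&((hsv[...,0]<8)|(hsv[...,0]>172))&(hsv[...,1]>120)&(hsv[...,2]>60)
n,l,s,ce=cv2.connectedComponentsWithStats(red.astype(np.uint8))
for i in range(1,n):
    if s[i,4]>4: print('red',ce[i].round(1),s[i,4],P[l==i].max(0).round(3),np.median(P[l==i],0).round(3),[plane(c,*ce[i],z).round(4)[:2] for z in(.104,.122,.195)])
# dish
reg=np.zeros((480,640),bool);reg[225:280,410:465]=1
print('dish',P[235:270:6,437].round(3).tolist())
# obstacles: height bins in a grid
for x0 in np.arange(.1,.9,.08):
    print(round(x0,2),[ (lambda q: round(float(q.max()),2) if q.size else -9)(P[...,2][(d>0)&(abs(P[...,0]-x0)<.04)&(abs(P[...,1]-y0)<.05)]) for y0 in np.arange(.7,-.75,-.1)])
cs=env.get_calibration('scene');print(proj(cs,[[.43,-.27,.195],[.43,-.4,0]]))
E
python3 -c "
import cv2
i=cv2.imread('pics/top0.png')[160:300,230:480];cv2.imwrite('pics/crop.png',cv2.resize(i,None,fx=3.2,fy=3.2,interpolation=cv2.INTER_CUBIC))"
```

```text
stand rect 302.8853759765625 263.67816162109375 103.69857788085938 32.79671096801758 3.012787342071533
[[ 0.4746 -0.0201  0.072 ]
 [ 0.5362 -0.0241  0.072 ]
 [ 0.5212 -0.2194  0.072 ]
 [ 0.4598 -0.2144  0.072 ]] [ 0.498  -0.1195  0.072 ]
sides [0.06177514 0.19587041 0.06157697]
red [262.9 260.3] 7 [ 0.507 -0.048  0.123] [ 0.505 -0.05   0.122] [array([ 0.5048, -0.0482]), array([ 0.5041, -0.0504]), array([ 0.5013, -0.0593])]
red [314.  263.3] 7 [ 0.5   -0.14   0.107] [ 0.497 -0.141  0.105] [array([ 0.4971, -0.1415]), array([ 0.4965, -0.142 ]), array([ 0.4943, -0.1441])]
red [340. 263.] 9 [ 0.496 -0.185  0.199] [ 0.494 -0.187  0.196] [array([ 0.4965, -0.1889]), array([ 0.4959, -0.1886]), array([ 0.4937, -0.1871])]
dish [[0.551, -0.388, 0.001], [0.539, -0.388, -0.001], [0.527, -0.385, 0.01], [0.515, -0.385, 0.008], [0.503, -0.384, 0.008], [0.491, -0.385, 0.003]]
0.1 [-0.74, -0.74, -0.75, -0.75, -0.75, 0.01, 0.02, 0.03, 0.02, 0.01, -0.04, -0.25, -0.25, -0.13, -0.04]
0.18 [-0.75, -0.75, -0.75, -0.74, -0.75, 0.01, 0.01, 0.01, 0.01, 0.0, -0.11, -0.25, -0.25, -0.25, -0.11]
0.26 [-0.75, -0.74, -0.74, -0.75, -0.74, -0.75, -0.75, -0.75, -0.75, -0.11, -0.11, -0.25, -0.25, -0.25, -0.1]
0.34 [-0.74, -0.75, -0.75, -0.74, -0.75, -0.75, -0.75, -0.75, -0.75, -0.11, -0.11, -0.25, -0.25, -0.25, -0.11]
0.42 [-9, -9, 0.01, 0.01, 0.02, 0.02, 0.01, 0.01, 0.01, 0.05, 0.01, 0.01, 0.02, 0.02, 0.02]
0.5 [-9, -9, 0.0, 0.03, 0.38, 0.47, 0.01, 0.12, 0.12, 0.2, 0.01, 0.02, 0.04, 0.04, 0.02]
0.58 [-9, -9, -9, -9, 0.28, 0.44, 0.01, 0.01, 0.01, 0.18, 0.04, 0.02, 0.02, 0.02, 0.02]
0.66 [-9, -9, -9, -9, -9, 0.44, 0.01, 0.2, 0.12, 0.04, 0.15, 0.02, 0.03, 0.03, 0.04]
0.74 [-9, -9, -9, -9, -9, 0.44, 0.25, 0.25, 0.25, 0.25, 0.04, 0.04, 0.04, 0.04, 0.04]
0.82 [-9, -9, -9, -9, -9, 0.45, 0.25, 0.25, 0.26, 0.26, 0.18, 0.19, 0.04, 0.04, 0.05]
[[425.91608661 217.15425347]
 [449.66676705 288.99630992]]
```

View pics/crop.png

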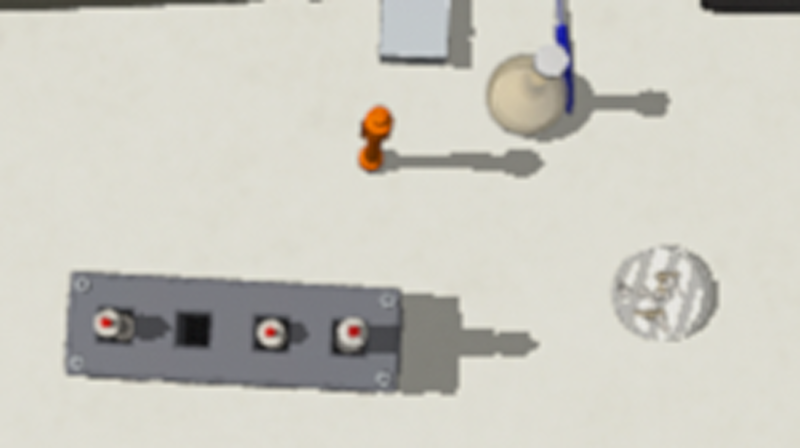

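```bash
cat >> h.py <<'E'
Ys=np.array([.0768,.997,0]);Ys/=np.linalg.norm(Ys);Xs=np.cross(Ys,[0,0,1.])
def graspR(a):
    a=np.radians(a);z=np.cos(a)*Xs-np.sin(a)*np.array([0,0,1.]);return R.from_matrix(np.stack([np.cross(Ys,z),Ys,z],1))
def finalR(a,b):  # world-aligned column; b=90 tool mostly down
    col=R.from_euler('z',np.arctan2(-Ys[0],Ys[1])).inv()
    return R.from_euler('y',b,degrees=True)*R.from_euler('x',-90,degrees=True)*col*graspR(a)
def rel(Rt,p,hold=True):
    s=env.get_state();R0=Rq(s['orientation']);z=Rt.as_matrix()[:,2]
    t=np.asarray(p,float)+(z*env.hold_point_z if hold else 0)
    print('turn',(R0.inv()*Rt).as_rotvec(degrees=True).round(1),'shift',(R0.inv().apply(t-s['tcp_pos'])*100).round(2),'q',s['joint_pos'].round(2),'t',round(s['clock'],2))
E
python3 - <<'E'
from h import *
c=env.get_calibration('top');print('dish',plane(c,437.8,251.6,.007),'flask',plane(c,394,190,.0))
rel(graspR(90),[.34,.2,.27],False)
E
```

```text
dish [ 0.51755564 -0.38689902  0.007     ] flask [ 0.64536227 -0.30461913  0.        ]
turn [ -0.1  -0.  -15.5] shift [-25.15 -27.07  -3.91] q [1.08 0.31 0.05 1.3  0.   1.43] t 0.1
```

Call:
carry_out(steps=[[[0, 0, -8], [-6, -6, -4], 0], [[0, 0, -15.5], [-12, -12, -4], 0], [[0, 0, -15.5], [-16, -16, -4], 0], [[0, 0, -15.5], [-20, -20, -4], 0], [[0, 0, -15.5], [-23, -24, -4], 0], [[0, 0, -15.5], [-25, -27, -4], 0], [[0, 0, -15.5], [-25, -27, -4], 0], [[0, 0, -15.5], [-25, -27, -4], 0]])

```text
clock: 1.1
tcp_pos: [0.339, 0.2014, 0.2712]
orientation: [-0.0, 0.039, 0.999, 0.0]
wrist_force: [-0.3, 0.4, 0.2]
finger_gap: 0.0854
grip_force: 0.0
```

```bash
python3 - <<'E'
from h import *
print(env.get_state()['tcp_pos'])
for a in(90,60,45): rel(graspR(a),[.37,-.18,.26])
E
```

```text
[0.33901202 0.20136093 0.2711968 ]
turn [ 0.  -0.  -0.1] shift [ -6.09 -37.78   2.97] q [ 0.33 -0.05 -0.28  1.34  0.    0.41] t 1.1
turn [ -0.  -30.   -0.1] shift [ -7.03 -37.77   2.72] q [ 0.33 -0.05 -0.28  1.34  0.    0.41] t 1.1
turn [ -0.  -45.   -0.1] shift [ -7.41 -37.77   2.42] q [ 0.33 -0.05 -0.28  1.34  0.    0.41] t 1.1
```

Call:
carry_out(steps=[[[0, -6, 0], [-1, -5, 1], 0], [[0, -12, 0], [-2, -10, 2], 0], [[0, -18, 0], [-3, -15, 2], 0], [[0, -24, 0], [-4, -20, 2], 0], [[0, -30, 0], [-5, -25, 2], 0], [[0, -36, 0], [-6, -30, 2], 0], [[0, -42, 0], [-7, -35, 2], 0], [[0, -45, 0], [-7.4, -37.8, 2.4], 0]])

```text
clock: 2.1
tcp_pos: [0.384, -0.1819, 0.2479]
orientation: [0.384, 0.035, 0.922, -0.015]
wrist_force: [1.0, 0.1, -0.4]
finger_gap: 0.085
grip_force: 0.0
```

```bash
python3 - <<'E'
from h import *
s=env.get_state();print(s['tcp_pos'],Rq(s['orientation']).as_matrix().round(2),s['wrist_force'])
for a in(45,30): rel(graspR(a),[.40,-.18,.18])
p,d=env.read_camera('wrist');cv2.imwrite('pics/w1.png',p[:,:,::-1])
E
```

```text
[ 0.38396718 -0.18186419  0.24789456] [[-0.7   0.08  0.71]
 [ 0.05  1.   -0.06]
 [-0.71 -0.   -0.7 ]] [ 0.97436682  0.08446667 -0.43420647]
turn [-0.   0.2  0.1] shift [3.71 0.32 7.78] q [-1.11 -0.48 -0.88  0.69  0.66 -0.87] t 2.1
turn [ -0.  -14.8   0.1] shift [3.23 0.32 7.71] q [-1.11 -0.48 -0.88  0.69  0.66 -0.87] t 2.1
```

View pics/w1.png

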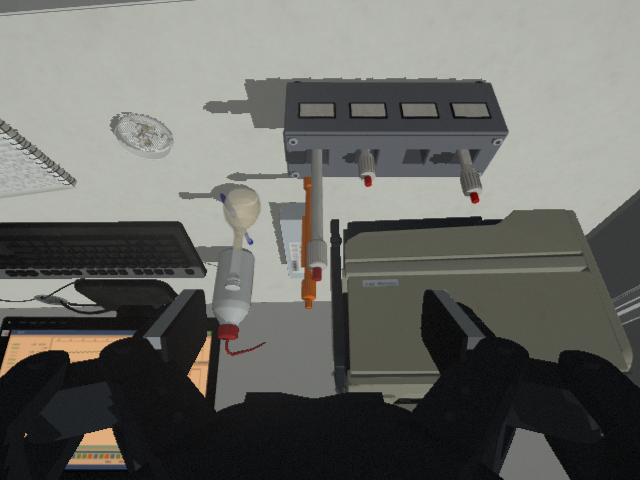

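```bash
python3 - <<'E'
from h import *
s=env.get_state();c=env.get_calibration('wrist');R0=Rq(s['orientation'])
print('cam in tool',R0.inv().apply(c['origin']-s['tcp_pos']).round(3))
G=np.array([.4935,-.188,.15])
for a in(45,30):
    print(a,'cam at grasp',(G+graspR(a).as_matrix()[:,2]*.0187+graspR(a).apply(R0.inv().apply(c['origin']-s['tcp_pos']))).round(3))
p,d=env.read_camera('wrist')
hsv=cv2.cvtColor(p,cv2.COLOR_RGB2HSV);m=((hsv[...,0]<8)|(hsv[...,0]>172))&(hsv[...,1]>120)&(hsv[...,2]>60);m[:,:280]=0;m[:140]=0;m[300:]=0;m[:,520:]=0
P=cloud(c,d);n,l,st,ce=cv2.connectedComponentsWithStats(m.astype(np.uint8))
for i in range(1,n):
    if st[i,4]>15: print(ce[i].round(1),st[i,4],np.median(P[l==i],0).round(4))
# tube of long column: bright strip at rows
for v in (165,180,200,220):
    u=np.arange(300,335);q=P[v,u];k=(abs(q[:,0]-.4935)<.03)&(abs(q[:,1]+.188)<.02);print(v,q[k].mean(0).round(4),k.sum(), 'front x',q[k][:,0].min().round(4) if k.any() else 0)
rel(graspR(45),[.40,-.188,.2]);rel(graspR(45),G)
E
```

```text
cam in tool [ 0.066  0.    -0.144]
45 cam at grasp [ 0.359 -0.178  0.192]
30 cam at grasp [ 0.353 -0.177  0.155]
[371.9 182.4] 60 [ 0.4938 -0.1418  0.1027]
[479.  198.9] 76 [ 0.5012 -0.051   0.1203]
[321.5 276. ] 101 [ 0.4903 -0.1873  0.1926]
165 [ 0.4979 -0.1911  0.0757] 35 front x 0.488
180 [ 0.4889 -0.1879  0.1008] 11 front x 0.4874
200 [ 0.4893 -0.1876  0.1222] 12 front x 0.4878
220 [ 0.4891 -0.1878  0.1425] 12 front x 0.4875
turn [-0.1 -0.  -0.2] shift [ 2.04 -0.37  6.36] q [-1.11 -0.47 -0.88  0.69  0.65 -0.87] t 2.2
turn [-0.1 -0.  -0.2] shift [-1.02  0.38 16.48] q [-1.11 -0.47 -0.88  0.69  0.65 -0.87] t 2.2
```

Call:
carry_out(steps=[[[0, 0, 0], [-0.8, 0.4, 2], 0], [[0, 0, 0], [-0.8, 0.4, 5], 0], [[0, 0, 0], [-0.8, 0.4, 8], 0], [[0, 0, 0], [-0.8, 0.4, 10.5], 0], [[0, 0, 0], [-0.8, 0.4, 12.5], 0], [[0, 0, 0], [-0.8, 0.4, 14], 0], [[0, 0, 0], [-0.8, 0.4, 14], 0], [[0, 0, 0], [-0.8, 0.4, 14], 0]])

```text
clock: 3.2
tcp_pos: [0.4887, -0.1834, 0.1541]
orientation: [0.382, 0.034, 0.923, -0.014]
wrist_force: [0.1, -0.1, 0.3]
finger_gap: 0.0854
grip_force: 0.0
```

```bash
python3 - <<'E'
from h import *
s=env.get_state();print(s['tcp_pos'],s['wrist_force'])
rel(graspR(45),[.492,-.1878,.148])
p,d=env.read_camera('wrist');cv2.imwrite('pics/w2.png',p[:,:,::-1])
E
```

```text
[ 0.48871959 -0.18337712  0.15413276] [ 0.13235825 -0.14061302  0.30465655]
turn [ 0.1 -0.   0.1] shift [ 0.18 -0.42  2.56] q [-0.79 -0.17 -1.    0.09  0.49 -0.55] t 3.2
```

View pics/w2.png

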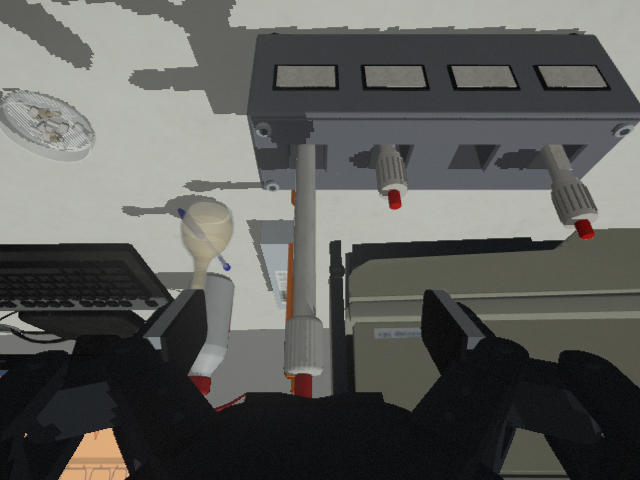

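Call:
carry_out(steps=[[[0, 0, 0], [0.1, -0.4, 0.5], 0], [[0, 0, 0], [0.2, -0.4, 1], 0], [[0, 0, 0], [0.2, -0.4, 1.5], 0], [[0, 0, 0], [0.2, -0.4, 2], 0], [[0, 0, 0], [0.2, -0.4, 2.5], 0], [[0, 0, 0], [0.2, -0.4, 2.5], 0], [[0, 0, 0], [0.2, -0.4, 2.5], 0], [[0, 0, 0], [0.2, -0.4, 2.5], 0]])

```text
clock: 4.25
tcp_pos: [0.5042, -0.1904, 0.135]
orientation: [0.383, 0.036, 0.923, -0.015]
wrist_force: [0.1, -0.7, 0.8]
finger_gap: 0.0853
grip_force: 0.0
```

```bash
python3 - <<'E'
from h import *
s=env.get_state();print(s['tcp_pos'],s['wrist_force'])
rel(graspR(45),[.492,-.1878,.148])
p,d=env.read_camera('wrist')
c=env.get_calibration('wrist');P=cloud(c,d)
for v in(180,220,260):
    q=P[v,250:360];k=(abs(q[:,0]-.492)<.015)&(abs(q[:,1]+.188)<.02)&(q[:,2]>.075);print(v,k.sum(),q[k].mean(0).round(4),np.flatnonzero(k).mean()+250)
E
```

```text
[ 0.5041958  -0.19037551  0.13499984] [ 0.0582717  -0.74643414  0.78154645]
turn [-0.  0. -0.] shift [-0.05  0.16  0.08] q [-0.77 -0.09 -1.01  0.    0.47 -0.53] t 4.25
180 22 [ 0.4893 -0.1877  0.0845] 316.5
220 24 [ 0.489  -0.1878  0.1067] 316.5
260 25 [ 0.4893 -0.1877  0.1259] 317.0
```

Call:
carry_out(steps=[[[0, 0, 0], [0, 0.15, 0], 0], [[0, 0, 0], [0, 0.15, 0], 120], [[0, 0, 0], [0, 0.15, 0], 255], [[0, 0, 0], [0, 0.15, 0], 255], [[0, 0, 0], [0, 0.15, 0], 255], [[0, 0, 0], [0, 0.15, 0], 255], [[0, 0, 0], [0, 0.15, 0], 255], [[0, 0, 0], [0, 0.15, 0], 255]], force=80)

```text
clock: 5.3
tcp_pos: [0.5043, -0.1889, 0.1349]
orientation: [0.382, 0.036, 0.923, -0.015]
wrist_force: [-1.3, -1.1, 1.3]
finger_gap: 0.0083
grip_force: 77.7
```

```bash
python3 - <<'E'
from h import *
s=env.get_state();print(s['tcp_pos'],s['wrist_force'],s['finger_gap'],s['grip_force'])
rel(graspR(45),[.492,-.1878,.268])
E
```

```text
[ 0.50433557 -0.18893448  0.13492102] [-1.2772028  -1.06262533  1.29730795] 0.008258579814835321 77.7038386836648
turn [-0.  0. -0.] shift [-8.54  0.02 -8.41] q [-0.77 -0.09 -1.01 -0.    0.47 -0.53] t 5.3
```

Call:
carry_out(steps=[[[0, 0, 0], [-0.5, 0, -0.5], 255], [[0, 0, 0], [-1.5, 0, -1.5], 255], [[0, 0, 0], [-2.8, 0, -2.8], 255], [[0, 0, 0], [-4.2, 0, -4.2], 255], [[0, 0, 0], [-5.6, 0, -5.6], 255], [[0, 0, 0], [-7, 0, -7], 255], [[0, 0, 0], [-8.2, 0, -8.2], 255], [[0, 0, 0], [-8.5, 0, -8.5], 255]])

```text
clock: 6.3
tcp_pos: [0.5045, -0.1891, 0.2564]
orientation: [0.383, 0.036, 0.923, -0.015]
wrist_force: [0.1, -0.1, -2.4]
finger_gap: 0.0081
grip_force: 78.8
```

```bash
python3 - <<'E'
from h import *
s=env.get_state();print(s['tcp_pos'],s['wrist_force'],s['finger_gap'],s['grip_force'])
p,d=env.read_camera('scene');cv2.imwrite('pics/s2.png',p[:,:,::-1])
# hold point is ~48 mm above column_mid: target hold = dish + 48 mm along +y
H=[.5176,-.387+.048,.20]
for b in(0,30,60,90): print(b,finalR(45,b).as_matrix()[:,2].round(2));rel(finalR(45,b),H)
E
```

```text
[ 0.50446433 -0.18907759  0.25644677] [ 0.07315438 -0.11233927 -2.3856109 ] 0.008084417064871903 78.75146666541696
0 [ 0.71 -0.71 -0.  ]
turn [ 61.1  -3.4 -66.1] shift [  1.23 -16.06   6.73] q [-0.77 -0.27 -0.79  0.4   0.47 -0.53] t 6.35
30 [ 0.61 -0.71 -0.35]
turn [ 43.7  20.2 -81.9] shift [  1.83 -16.08   7.07] q [-0.77 -0.27 -0.79  0.4   0.47 -0.53] t 6.35
60 [ 0.35 -0.71 -0.61]
turn [ 23.3  43.8 -94.2] shift [  2.51 -16.11   7.07] q [-0.77 -0.27 -0.79  0.4   0.47 -0.53] t 6.35
90 [-0.   -0.71 -0.71]
turn [-1.000e-01  6.710e+01 -1.026e+02] shift [  3.1  -16.17   6.73] q [-0.77 -0.27 -0.79  0.4   0.47 -0.53] t 6.35
```

View pics/s2.png

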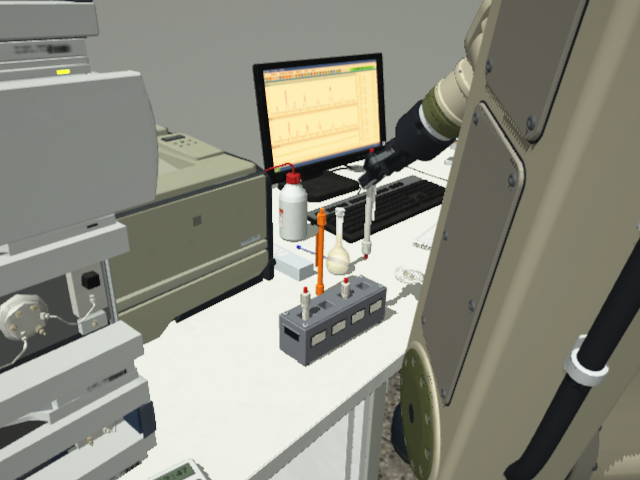

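```bash
python3 - <<'E'
from h import *
s=env.get_state();R0=Rq(s['orientation']);T0=s['tcp_pos']
h=lambda Rm,p:np.array(p)-Rm.as_matrix()[:,2]*.0187
cl=R0.inv().apply([0,0,1.])
p0=h(R0,T0);rel(R0,[.50,-.30,.29])
Rt=finalR(45,60);rv=(R0.inv()*Rt).as_rotvec(degrees=True);p1=np.array([.5,-.30,.29]);p2=np.array([.5176,-.339,.27])
for k in range(1,15):
    f=k/14;Rk=R0*R.from_rotvec(rv*f,degrees=True);p=p1+(p2-p1)*f;t=p+Rk.as_matrix()[:,2]*.0187-(p1+R0.as_matrix()[:,2]*.0187)
    print(k,(rv*f).round(0),(R0.inv().apply(t)*100).round(1),'foot',(p-Rk.apply(cl)*.143).round(3),'top',(p+Rk.apply(cl)*.047).round(3))
E
```

```text
turn [0. 0. 0.] shift [ -2.68 -11.1   -0.22] q [-0.77 -0.27 -0.79  0.4   0.47 -0.53] t 6.35
1 [ 2.  3. -7.] [ 0.1 -0.3  0.2] foot [ 0.493 -0.317  0.147] top [ 0.504 -0.298  0.335]
2 [  3.   6. -13.] [ 0.2 -0.7  0.4] foot [ 0.487 -0.335  0.148] top [ 0.508 -0.296  0.333]
3 [  5.   9. -20.] [ 0.3 -1.   0.6] foot [ 0.482 -0.352  0.151] top [ 0.511 -0.294  0.33 ]
4 [  7.  13. -27.] [ 0.3 -1.4  0.8] foot [ 0.478 -0.37   0.157] top [ 0.514 -0.292  0.326]
5 [  8.  16. -34.] [ 0.4 -1.7  0.9] foot [ 0.475 -0.386  0.164] top [ 0.516 -0.29   0.322]
6 [ 10.  19. -40.] [ 0.4 -2.1  1.1] foot [ 0.474 -0.403  0.172] top [ 0.518 -0.288  0.317]
7 [ 12.  22. -47.] [ 0.5 -2.5  1.3] foot [ 0.475 -0.418  0.182] top [ 0.52  -0.287  0.312]
8 [ 13.  25. -54.] [ 0.5 -2.8  1.4] foot [ 0.477 -0.432  0.193] top [ 0.521 -0.286  0.307]
9 [ 15.  28. -61.] [ 0.5 -3.2  1.6] foot [ 0.48  -0.444  0.205] top [ 0.521 -0.286  0.301]
10 [ 17.  31. -67.] [ 0.4 -3.6  1.7] foot [ 0.485 -0.456  0.217] top [ 0.522 -0.286  0.295]
11 [ 18.  34. -74.] [ 0.4 -4.   1.9] foot [ 0.492 -0.465  0.23 ] top [ 0.521 -0.287  0.289]
12 [ 20.  38. -81.] [ 0.4 -4.3  2. ] foot [ 0.499 -0.473  0.244] top [ 0.52  -0.288  0.282]
13 [ 22.  41. -87.] [ 0.3 -4.7  2.2] foot [ 0.508 -0.478  0.257] top [ 0.519 -0.29   0.276]
14 [ 23.  44. -94.] [ 0.2 -5.   2.3] foot [ 0.517 -0.482  0.27 ] top [ 0.518 -0.292  0.27 ]
```

Path is clear of everything.

Call:
carry_out(steps=[[[0, 0, 0], [-0.6, -1, -0.1], 255], [[0, 0, 0], [-1.2, -2.5, -0.2], 255], [[0, 0, 0], [-1.8, -4.5, -0.2], 255], [[0, 0, 0], [-2.3, -6.5, -0.2], 255], [[0, 0, 0], [-2.7, -8.5, -0.2], 255], [[0, 0, 0], [-2.7, -10, -0.2], 255], [[0, 0, 0], [-2.7, -11, -0.2], 255], [[0, 0, 0], [-2.7, -11, -0.2], 255]], force=100)

```text
clock: 7.35
tcp_pos: [0.5132, -0.3005, 0.2752]
orientation: [0.382, 0.036, 0.923, -0.015]
wrist_force: [-0.3, 0.4, -2.2]
finger_gap: 0.008
grip_force: 97.4
```

Call:
carry_out(steps=[[[2, 3, -7], [0.1, -0.3, 0.2], 255], [[3, 6, -13], [0.2, -0.7, 0.4], 255], [[5, 9, -20], [0.3, -1, 0.6], 255], [[7, 13, -27], [0.3, -1.4, 0.8], 255], [[8, 16, -34], [0.4, -1.7, 0.9], 255], [[10, 19, -40], [0.4, -2.1, 1.1], 255], [[12, 22, -47], [0.5, -2.5, 1.3], 255], [[12, 22, -47], [0.5, -2.5, 1.3], 255]])

```text
clock: 8.35
tcp_pos: [0.5174, -0.3232, 0.2621]
orientation: [0.162, -0.293, 0.909, -0.25]
wrist_force: [0.4, -0.7, -1.7]
finger_gap: 0.0079
grip_force: 97.7
```

```bash
python3 - <<'E'
from h import *
s=env.get_state();print(s['tcp_pos'],s['grip_force'],s['finger_gap'],s['wrist_force'])
rel(finalR(45,60),[.5176,-.339,.27])
rel(finalR(45,60),[.5176,-.339,.20])
E
```

```text
[ 0.51737192 -0.32320684  0.26210873] 97.74235635995865 0.007915096184610443 [ 0.42705703 -0.74202348 -1.71127742]
turn [ 11.6  21.8 -47.2] shift [ 1.3  -2.16  1.64] q [-0.69 -0.08 -0.52  0.52  0.   -1.31] t 8.35
turn [ 11.6  21.8 -47.2] shift [2.34 1.69 7.39] q [-0.69 -0.08 -0.52  0.52  0.   -1.31] t 8.35
```

Call:
carry_out(steps=[[[1.5, 3, -6], [0.2, -0.3, 0.2], 255], [[3, 5.5, -12], [0.4, -0.6, 0.4], 255], [[4.5, 8, -18], [0.5, -0.9, 0.6], 255], [[6, 11, -24], [0.7, -1.1, 0.8], 255], [[7.5, 14, -30], [0.8, -1.4, 1], 255], [[9, 16.5, -36], [1, -1.6, 1.2], 255], [[10.5, 19.5, -42], [1.1, -1.9, 1.4], 255], [[11.6, 21.8, -47.2], [1.3, -2.2, 1.6], 255]])

```text
clock: 9.35
tcp_pos: [0.524, -0.354, 0.2594]
orientation: [-0.093, -0.561, 0.701, -0.431]
wrist_force: [-0.7, -0.1, -1.7]
finger_gap: 0.008
grip_force: 98.1
```

```bash
python3 - <<'E'
from h import *
s=env.get_state();print(s['tcp_pos'],s['grip_force'],s['finger_gap'],s['wrist_force'])
rel(finalR(45,60),[.5176,-.339,.20])
for n in('top','wrist','scene'):
    p,d=env.read_camera(n);c=env.get_calibration(n);np.savez(f'pics/{n}3.npz',p=p,d=d,o=c['origin'],q=c['orientation']);cv2.imwrite(f'pics/{n}3.png',p[:,:,::-1])
E
```

```text
[ 0.52395035 -0.35398683  0.25937422] 98.07405542582273 0.008019739092872085 [-0.73243123 -0.05090947 -1.70667036]
turn [ 0.  -0.1  0. ] shift [-4.48  3.51  4.22] q [-0.51 -0.04 -0.72  0.08 -0.46 -2.06] t 9.35
```

View pics/wrist3.png

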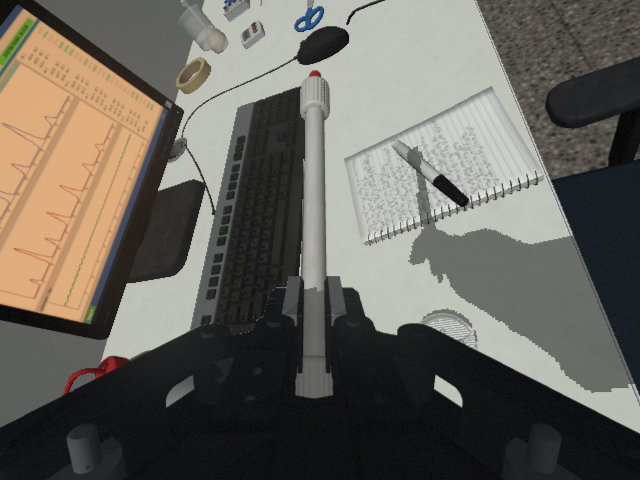

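View pics/top3.png

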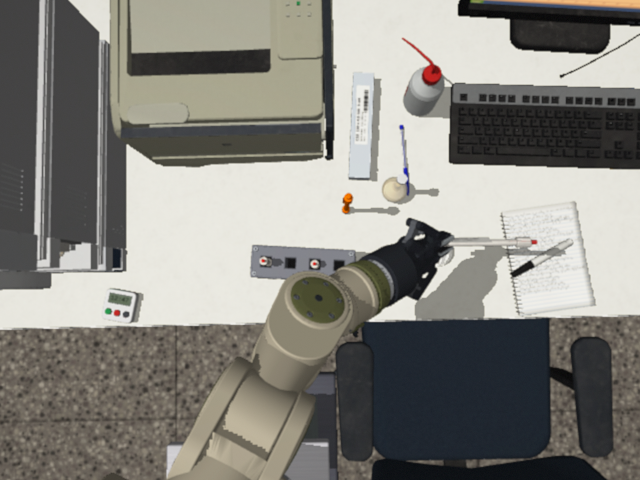

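```bash
cat > m.py <<'E'
from h import *
s=env.get_state()
p,d=env.read_camera('wrist');c=env.get_calibration('wrist');P=cloud(c,d)
pts=[]
for v in range(135,262,6):   # bare tube rows: front surface centre
    q=P[v,285:345];k=(d[v,285:345]<.35)&(d[v,285:345]>0)
    pts.append(q[k].mean(0))
pts=np.array(pts);m=pts.mean(0);u=np.linalg.svd(pts-m)[2][0];u*=np.sign(u[1])
Rm=Rq(s['orientation']);hp=s['tcp_pos']-Rm.as_matrix()[:,2]*.0187
print('axis',u.round(3),'elev',np.degrees(np.arcsin(u[2])).round(1),'yaw off y',np.degrees(np.arctan2(u[0],u[1])).round(1),'resid',np.abs((pts-m)-np.outer((pts-m)@u,u)).max().round(4))
hsv=cv2.cvtColor(p,cv2.COLOR_RGB2HSV);r=((hsv[...,0]<8)|(hsv[...,0]>172))&(hsv[...,1]>120);r[:60]=0;r[100:]=0;r[:,:290]=0;r[:,340:]=0;r&=(d>0)&(d<.4)
a=(P[r]-hp)@u;print('foot tip along axis from hold',a.min().round(4),r.sum());mid=hp+u*(a.min()+.095);print('mid',mid.round(4),'vs dish',(mid-[.5176,-.387,.2]).round(4),s['grip_force'],s['clock'])
E
python3 m.py
```

```text
axis [ 0.018  1.    -0.011] elev -0.6 yaw off y 1.0 resid 0.0003
foot tip along axis from hold -0.1429 45
mid [ 0.5161 -0.3885  0.2706] vs dish [-0.0015 -0.0015  0.0706] 98.08269124478102 9.5
```

Level, aligned and centred; only lower 7 cm.

Call:
carry_out(steps=[[[0, 0, 0], [-0.5, 0.4, 0.5], 255], [[0, 0, 0], [-1.3, 1, 1.2], 255], [[0, 0, 0], [-2.2, 1.7, 2], 255], [[0, 0, 0], [-3.1, 2.4, 2.9], 255], [[0, 0, 0], [-3.9, 3, 3.7], 255], [[0, 0, 0], [-4.4, 3.4, 4.2], 255], [[0, 0, 0], [-4.5, 3.5, 4.2], 255], [[0, 0, 0], [-4.5, 3.5, 4.2], 255]])

```text
clock: 10.55
tcp_pos: [0.5245, -0.3525, 0.1893]
orientation: [-0.094, -0.56, 0.701, -0.431]
wrist_force: [-0.5, -0.5, -1.6]
finger_gap: 0.0079
grip_force: 98.0
```

Call:
carry_out(steps=[[[0, 0, 0], [0, 0, 0], 255], [[0, 0, 0], [0, 0, 0], 255], [[0, 0, 0], [0, 0, 0], 255], [[0, 0, 0], [0, 0, 0], 255], [[0, 0, 0], [0, 0, 0], 255], [[0, 0, 0], [0, 0, 0], 255], [[0, 0, 0], [0, 0, 0], 255], [[0, 0, 0], [0, 0, 0], 255]])

```text
clock: 11.55
tcp_pos: [0.5244, -0.3525, 0.1891]
orientation: [-0.094, -0.56, 0.701, -0.431]
wrist_force: [-0.2, 0.3, -2.2]
finger_gap: 0.0078
grip_force: 98.0
```

```bash
python3 m.py; python3 - <<'E'
from h import *
p,d=env.read_camera('scene');cv2.imwrite('pics/s4.png',p[:,:,::-1]);print(np.abs(env.get_state()['qvel']).max())
E
```

```text
axis [ 0.017  1.    -0.012] elev -0.7 yaw off y 1.0 resid 0.0003
foot tip along axis from hold -0.1419 44
mid [ 0.517  -0.3861  0.2011] vs dish [-0.0006  0.0009  0.0011] 98.04111655801535 11.55
0.002324858858845308
```

View pics/s4.png

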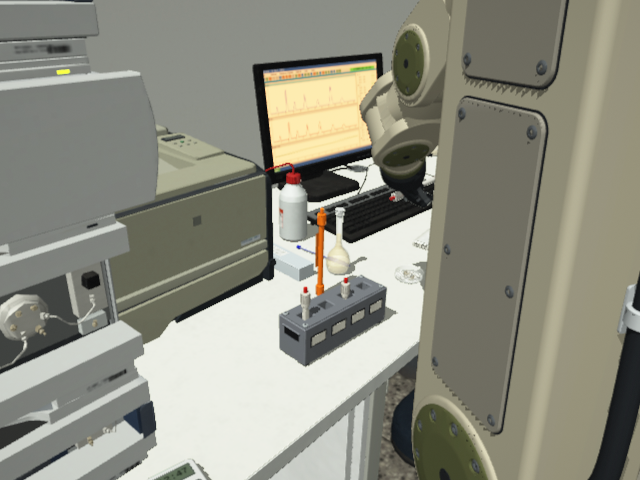

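The scene picture shows the stand, both short columns, the dish at (408,273) and the flask at (340,240) unmoved. The red top plug at (393,197) points left.

```bash
python3 -c "
from workcell import env
print(env.hand_in())"
```

```text
the job is handed in; nothing more can be done
None
```

The long column is out of the stand and held level, its former top end pointing left, with its middle within about 1 mm of the dish centre and 20 cm above the bench; the job is handed in, but no verdict came back.

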